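# Make up two drive kits for the motion rig

## Task

Make up the two drive kits from the loose stock in the middle of the bench. Three-pocket tray: the driver box lengthwise in the long pocket, the large stepper motor in the middle pocket and the belt pulley in the remaining end pocket; two-pocket tray: the small stepper motor in the near-square pocket and the pillow-block bearing lengthwise in the long one. Every part ends upright and flat on its pocket's floor; leave the wooden block and the loose bearing ring where they are.

Things in the scene. Friction and masses are not known exactly. Their poses are not given: they have to be found in the camera images.
- tray_three: Longer plywood kit tray, fixed, 238 x 76 mm. Origin: centre of its underside on the table; z up, x along the tray, roughly away from the robot. Three pockets in a row, each 66 mm wide about y = 0: pulley end pocket at x = -83 mm (62 mm long), middle motor pocket at x = -15 (64 long), long driver pocket at x = +68 (92 long). Pocket floors 4 mm, wall tops 10 mm above the table; walls 5 thick.
- tray_two: Shorter plywood kit tray, fixed, 143 x 58 mm. Origin: centre of its underside on the table; z up, x along the tray, roughly away from the robot. Two pockets in a row, each 48 mm wide about y = 0: near-square small-motor pocket at x = -41.5 mm (50 mm long), long pillow-block pocket at x = +27.5 (78 long). Pocket floors 4 mm, wall tops 10 mm above the table; walls 5 thick.
- motor_large_mid (a point): The large stepper motor: a square body 42 x 42 mm and 48 mm high, black between two aluminium end plates, standing with its thin 5 mm shaft upward (18 mm above the body). About 0.32 kg. Point: centre of the body, 24 mm above its underside; z along the shaft, x and y square to the faces.
- motor_small_mid (a point): The small stepper motor: same make, square body 28 x 28 mm and 45 mm high, standing with its thin shaft upward (15 mm above the body). About 0.12 kg. Point: centre of the body, 22.5 mm above its underside; z along the shaft, x and y square to the faces.
- driver_mid (a point): The motor driver: a flat black box 70 mm (x) by 45 mm (y) by 28 mm high with a green screw-terminal strip along one long edge of its top (+y). About 0.18 kg. Point: its centre, 14 mm above its underside; z up.
- pulley_mid (a point): The belt pulley: a toothed aluminium drum lying flat, axis upright, flanges 40 mm in diameter at top and bottom, 35 mm between them, 28 mm high, small dark bore. About 0.08 kg. Point: its centre, 14 mm above its underside; z up.
- pillow_mid (a point): The pillow-block bearing: a bare light-metal casting: a foot 55 mm long (x), 18 mm thick (y), 9 mm high, with a round-topped housing 28 mm wide in its middle reaching 30 mm high, same 18 mm thickness; the bore runs along y. About 0.08 kg. Point: its centre, 15 mm above its underside; z up.
- wood_block_mid (a point): A plain wooden block, 34 mm cube, part of no kit: stays. Point: its centre, 17 mm up.
- bearing_mid (a point): A loose steel ball-bearing ring, 40 mm across with an 18 mm hole, 12 mm high, flat on the table, part of no kit: stays. Point: its centre, 6 mm up.
Mind the look-alikes: they are no part of the job. What is shaped like the part that bears driver_mid but turquoise is not meant.

How it is judged (in metres and radians):
At the end, for the whole second after the job is handed in: Each of the five parts lies in its own pocket: its centre within 14 mm of the pocket's centre along and across the tray (16 mm across for the pillow block), resting on the pocket floor to 3 mm, upright to 0.12 rad, the driver and the pillow block lengthwise to 0.4 rad; all released and at rest (x of pulley_mid in the frame of tray_three between -0.097 and -0.069 m and y of pulley_mid in the frame of tray_three between -0.014 and 0.014 m and z of pulley_mid in the frame of tray_three between 0.015 and 0.021 m and angle between each of pulley_mid, motor_large_mid, driver_mid, motor_small_mid, pillow_mid's own z axis and vertical below 0.12 rad and linear speed of each of pulley, motor_large, driver, motor_small, pillow below 0.02 m/s and x of motor_large_mid in the frame of tray_three between -0.029 and -0.001 m and y of motor_large_mid in the frame of tray_three between -0.014 and 0.014 m and z of motor_large_mid in the frame of tray_three between 0.025 and 0.031 m and x of driver_mid in the frame of tray_three between 0.054 and 0.082 m and y of driver_mid in the frame of tray_three between -0.014 and 0.014 m and z of driver_mid in the frame of tray_three between 0.015 and 0.021 m and angle between the x axis of driver_mid and the x axis of tray_three, either way round below 0.4 rad and x of motor_small_mid in the frame of tray_two between -0.0555 and -0.0275 m and y of motor_small_mid in the frame of tray_two between -0.014 and 0.014 m and z of motor_small_mid in the frame of tray_two between 0.0235 and 0.0295 m and x of pillow_mid in the frame of tray_two between 0.0135 and 0.0415 m and y of pillow_mid in the frame of tray_two between -0.016 and 0.016 m and z of pillow_mid in the frame of tray_two between 0.016 and 0.022 m and angle between the x axis of pillow_mid and the x axis of tray_two, either way round below 0.4 rad); the robot touches nothing.
It fails at once if the wooden block is moved more than 30 mm (distance of wood_block_mid from where it was at the start of the episode above 0.03 m).
It fails at once if the loose bearing ring is moved more than 30 mm (distance of bearing_mid from where it was at the start of the episode above 0.03 m).
It also fails if it takes over 122 s, if anything falls off the work surface, if the arm or the gripper's body presses on something with over 40 N, if the wrist force passes 120 N, or if a joint passes its speed limit or range.

## Robot

A 6-joint arm with a two-finger parallel gripper is mounted at the origin on the work surface. World frame = base frame: x ahead of the robot, y to its left, z up, the work surface at z = 0. Lengths are in mm, angles in degrees, forces in N, time in s.
With the tool pointing down it reaches from about 300 to 825 mm from the base axis. Payload 5.4 kg.
Tool frame: the origin (TCP) lies on the centre line of the jaws, within the pads' length; the fingertips stand r.nose_length ahead of it and the grasp point (between the pads) lies 6 mm ahead of it (r.nose_length is the distance from the TCP to the fingertips, in mm); z points along the fingers, y is the line along which they close (so a half turn about z gives the same grasp; the last joint's range is limited). The gripper opens to 92 mm and grips with 3 to 60 N. Pads are 20 mm wide; open, the fingers measure 128 mm over their backs; the gripper's body (75 mm by 189 mm) begins 69 mm behind the grasp point.
Start: joints at [-75.178, 9.076, 91.501, -0, 79.423, -12.038], TCP at [259.769, -512.958, 239.601] pointing down, gripper open.
Joint ranges: [-166.64, 166.64], [-54.1, 131.32], [10.49, 154.53], [-73.88, 253.88], [9.74, 151.15], [-171.62, 171.62]. Speed limits (degrees/s): [147.25, 147.25, 180, 180, 180, 180].

## Interface

Orientations are given as [roll, pitch, yaw] about the fixed x, y, z axes, in that order (R = Rz(yaw) Ry(pitch) Rx(roll)).
In Python, from plant import monitor, get_image, get_calibration, r gives the robot as it stands.
- The arm moves only by the tool drive_tool, never from a script. Its argument "plan" is text: rows parted by semicolons, each of 6 numbers parted by spaces: the shift along the tool's x, y, z in cm, then the turn, a rotation vector about the tool's x, y, z in degrees. In form: x y z rx ry rz; .... A call has 1 to 8 rows; each row is the pose to reach, as a shift and turn from the pose commanded when the call began, along the tool's axes at that moment; what a row does not reach only later rows make up. A row lasts 1/8 s, in which the tool goes at most 62.5 mm and 10.7 degrees, less where a joint would pass 70% of its speed; a pose out of reach is approached as far as the arm can. A call with a gripper value outside its range is refused whole. "hand" is the opening, from 0 (shut) to 1 (fully open), set as the call begins (left out, the last holds). The fingers move at their own pace and stop on an object; "newtons" is the grip in N (left out, the last holds). Time passes only in rows, so rows that repeat a pose let the fingers close. It gives the time, the measured TCP pose, the force, the opening and the grip force at its end, in the units of the state.
- monitor.read_state(): the state, without advancing time (a new reading comes with each control period).
- get_image(name): name is "scene" or "top" or "wrist"; returns the picture (384x512x3 uint8, red, green, blue); there is no depth.
- get_calibration(name): a dict with "K" (3x3 intrinsics, pixels), "rvec" (rotation vector, rad) and "tvec" (3), from world to camera coordinates, as OpenCV has them; the wrist camera has in their place "tool_from_camera" (4x4, takes a point from camera to tool coordinates, whose origin is the TCP and whose axes are the flange's). Camera axes: x right, y down, z forward; pixel columns grow to the right and rows downward; lengths in mm; the calibration is good to about 2 mm. The wrist camera is an equidistant fisheye: a pixel r from the principal point sees the ray r / f radians off the axis. A picture is of the moment at which its call begins: read the wrist's pose just before it. get_calibration takes no time and is no camera call.
- r.finish_job(): hands the job in; it is judged then, once.
The state is a dict: "t": time; "q": joint angles; "qvel": joint speeds; "joint_efforts": joint torques, N m; "tool_pos": TCP position; "orientation": TCP orientation; "contact_force": force on the tool from outside, world axes, zero at the start; "wrist_torque": the same for the moment, N m; "finger_gap": finger opening in mm; "grasp_force": force on a finger pad.
Only numpy, scipy, OpenCV 4.12 (cv2) and the standard library are available. Lean on these libraries where they do the work, as an engineer would, in place of code of your own. Each camera call takes 0.05 s, during which the arm holds its last target. There are 200 camera calls.

## Working session

There is one attempt and no reset: what is moved stays moved. The work goes in short steps, Python scripts to look and compute and a tool call to move; the robot and the scene stay as the last step left them, time stands still between calls to the robot, and variables do not carry over. Pictures are saved under pics/ and viewed, at most 14 in all, crops included, and the job is handed in when it is done.

Besides the shell and the picture viewer there is one more tool, called in YAML: its name, and indented under it one key for each argument. drive_tool: Moves the arm, as the interface text tells. Its arguments: {"type":"object","properties":{"plan":{"type":"string"},"hand":{"type":"number"},"newtons":{"type":"number"}},"required":["plan"]}

```bash
mkdir -p pics; ls; python3 - <<'E'
from plant import monitor,get_image,get_calibration,r
import cv2
print(monitor.read_state(), r.nose_length)
for n in("scene","top"):
    im=get_image(n); cv2.imwrite(f"pics/{n}0.png",cv2.resize(im[:,:,::-1],(800,600),interpolation=cv2.INTER_CUBIC))
    cv2.imwrite(f"{n}_raw.png",im[:,:,::-1])
for n in("scene","top","wrist"):
    print(n,get_calibration(n))
E
```

```text
pics
{'t': 0.0, 'q': array([-7.51776700e+01,  9.11163330e+00,  9.15709707e+01, -1.18735288e-03,
        7.94201417e+01, -1.20376904e+01]), 'qvel': array([-0.04352895,  0.03737842,  0.08965166, -0.16595906, -0.01485011,
        0.06449345]), 'joint_efforts': array([-5.92649230e-04, -3.85574341e+01, -3.22106302e+01,  7.01712957e-02,
        3.79319221e-02, -1.20725258e-04]), 'tool_pos': array([ 259.62263254, -512.42325776,  238.63933769]), 'orientation': array([-1.79899270e+02, -2.02870011e-02,  2.68602216e+01]), 'contact_force': array([-0.92750395, -0.41291694,  1.45652997]), 'wrist_torque': array([ 0.01132954,  0.04441799, -0.00370947]), 'grasp_force': 0.0, 'finger_gap': 91.82233550951871} 25.0
scene {'K': array([[485.96383516,   0.        , 257.07879891],
       [  0.        , 485.96383516, 194.60984864],
       [  0.        ,   0.        ,   1.        ]]), 'rvec': array([ 2.31460927,  0.71975206, -0.25003399]), 'tvec': array([-472.30466607, -234.18957436, 1252.41483901])}
top {'K': array([[393.56415251,   0.        , 256.62718057],
       [  0.        , 393.56415251, 179.90980929],
       [  0.        ,   0.        ,   1.        ]]), 'rvec': array([ 2.15722438, -2.17439038,  0.05441436]), 'tvec': array([ 16.15412138, 566.33032218, 832.43333462])}
wrist {'K': array([[297.31863964,   0.        , 256.77114885],
       [  0.        , 297.31863964, 189.39693782],
       [  0.        ,   0.        ,   1.        ]]), 'tool_from_camera': array([[ 6.75099328e-04, -9.58493913e-01, -2.85112195e-01,
         8.04379624e+01],
       [ 9.99999707e-01,  5.43846414e-04,  5.39526738e-04,
        -1.68680663e-01],
       [-3.62075850e-04, -2.85112476e-01,  9.58493998e-01,
        -1.45413454e+02],
       [ 0.00000000e+00,  0.00000000e+00,  0.00000000e+00,
         1.00000000e+00]])}
```

View pics/top0.png

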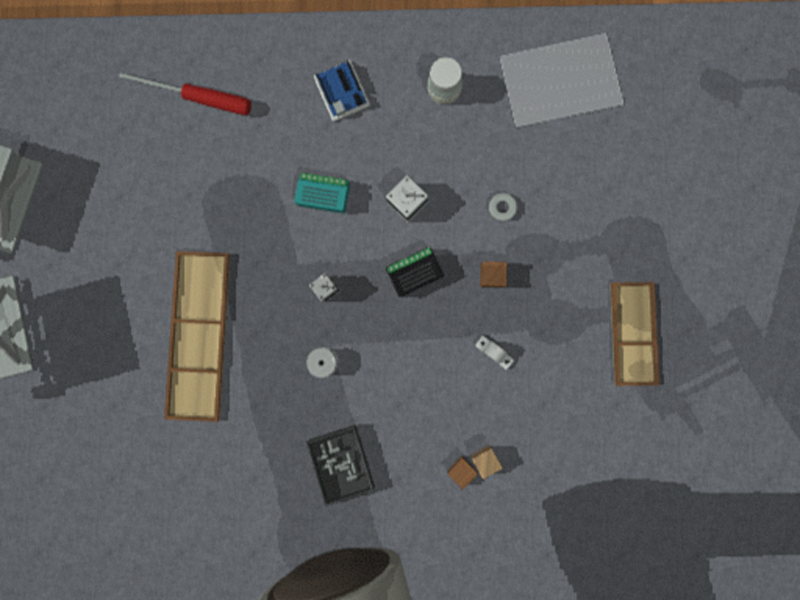

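View pics/scene0.png

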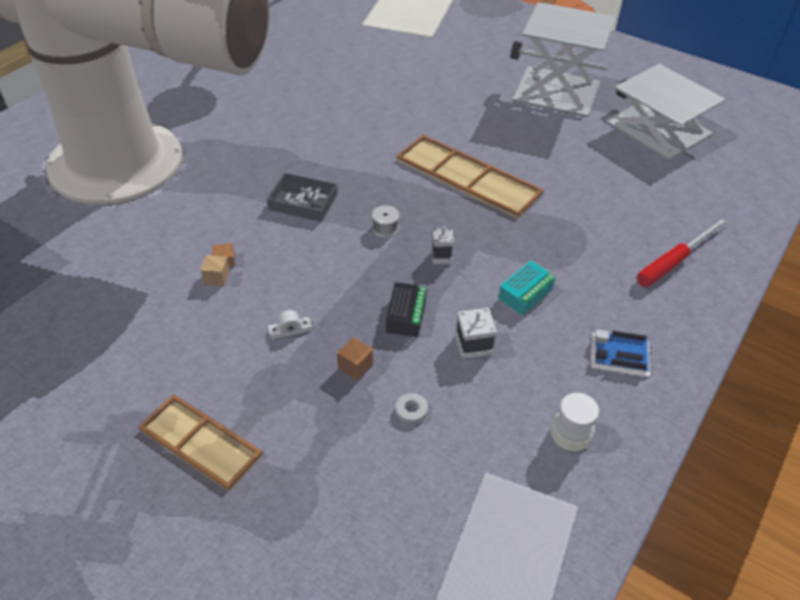

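The top view (800x600) shows these candidates:
- **Driver:** black box at (415,272). The turquoise look-alike is at (321,192) and is not meant; the blue board at (341,90) and the black bin at (341,464) are not it either.
- **Large motor:** (407,197).
- **Small motor:** (323,287).
- **Pulley:** (321,362). Its look-alikes are the ring at (503,207) and the white jar at (446,80).
- **Pillow block:** (495,352).
- **Stays put:** wooden block at (493,274), ring at (503,207).
- **Trays:** three-pocket at (197,336), two-pocket at (634,334).

Next is a close crop of the parts.

```bash
python3 - <<'E'
import cv2,numpy as np
t=cv2.imread("top_raw.png"); s=cv2.imread("scene_raw.png")
cv2.imwrite("pics/topc.png",cv2.resize(t[100:245,185:345],None,fx=4,fy=4,interpolation=cv2.INTER_CUBIC))
cv2.imwrite("pics/scc.png",cv2.resize(s[120:275,165:325],None,fx=3.8,fy=3.8,interpolation=cv2.INTER_CUBIC))
for n,im in(("top",t),("scene",s)):
    h=cv2.cvtColor(im,cv2.COLOR_BGR2HSV)
    m=cv2.inRange(h,(5,70,40),(28,255,255)); m=cv2.morphologyEx(m,cv2.MORPH_CLOSE,np.ones((3,3)))
    for c in cv2.findContours(m,0,2)[0]:
        if cv2.contourArea(c)>150 : print(n,cv2.minAreaRect(c),cv2.approxPolyDP(c,4,True).reshape(-1,2).tolist())
E
```

```text
top ((302.4755859375, 298.7804260253906), (18.578245162963867, 32.47700881958008), 65.224853515625) [[313, 286], [301, 296], [295, 292], [287, 304], [296, 312], [305, 303], [320, 300]]
top ((405.8697814941406, 213.50564575195312), (66.24176788330078, 28.3645076751709), 87.51044464111328) [[391, 181], [393, 244], [421, 246], [418, 181]]
top ((315.5, 175.0), (16.0, 17.0), 90.0) [[309, 167], [307, 182], [323, 183], [324, 169]]
top ((125.78097534179688, 214.78538513183594), (35.18855285644531, 108.02686309814453), 3.8140745162963867) [[113, 161], [105, 267], [139, 269], [146, 163]]
top ((250.5, 5.5), (11.0, 501.0), 90.0) [[0, 11], [501, 0], [0, 0]]
scene ((127.76751708984375, 281.3419189453125), (74.09262084960938, 32.51475143432617), 34.215702056884766) [[90, 271], [144, 312], [167, 289], [112, 253]]
scene ((227.00003051757812, 228.50003051757812), (20.50609588623047, 23.33452033996582), 45.0) [[226, 216], [216, 226], [217, 235], [228, 242], [238, 223]]
scene ((139.3000030517578, 167.90000915527344), (16.54690170288086, 29.06888198852539), 26.56505012512207) [[148, 156], [136, 157], [129, 170], [131, 180], [142, 181]]
scene ((452.5, 263.0), (240.0, 117.0), 90.0) [[511, 143], [394, 383], [511, 383]]
scene ((299.84674072265625, 111.32848358154297), (93.51810455322266, 22.8358154296875), 25.01689338684082) [[254, 99], [330, 138], [346, 123], [272, 87]]
scene ((7.500000953674316, 37.000003814697266), (13.863621711730957, 23.255107879638672), 63.43495178222656) [[15, 26], [0, 33], [0, 48], [19, 38]]
```

View pics/topc.png

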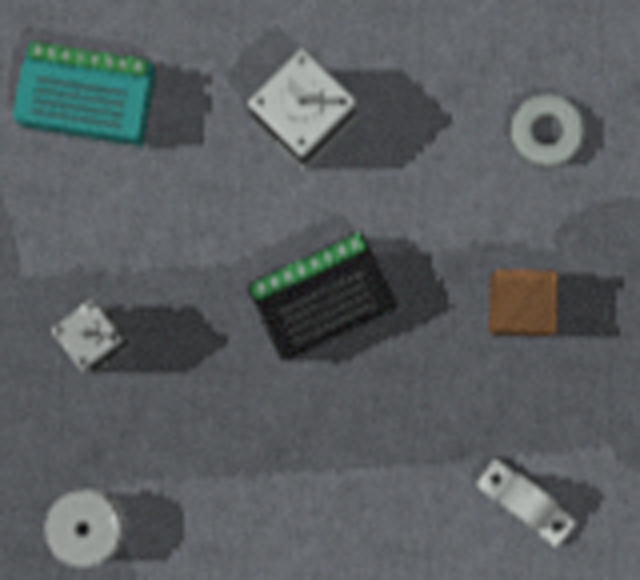

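View pics/scc.png

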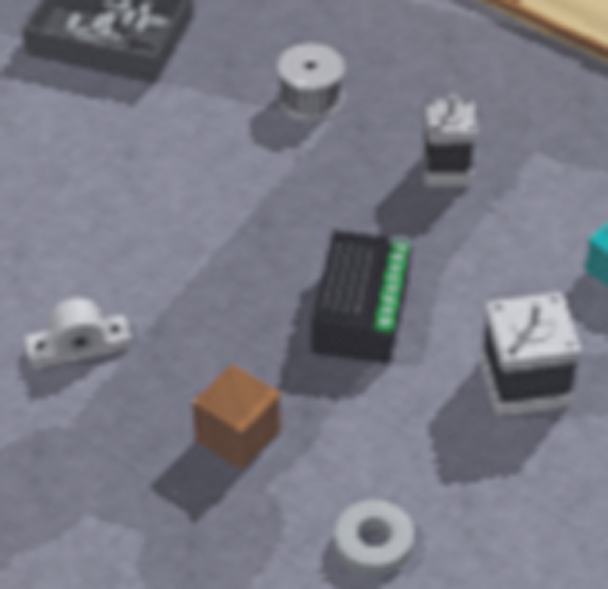

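Top crop: the large motor is centred at (302,102), the small motor at (87,336), the black driver at (323,297), the pulley at (83,528) and the pillow block at (526,502). The scene crop shows the same tops: large (530,328), small (451,117), driver (363,283), pulley (311,68). The black box with the green strip is the driver I want. Next I triangulate.

```bash
cat >h.py <<'E'
import numpy as np,cv2
from plant import monitor,get_image,get_calibration,r
from scipy.spatial.transform import Rotation as R
cal={n:get_calibration(n) for n in("top","scene")}
def rays(n,uv):
    c=cal[n]; Rm=cv2.Rodrigues(c["rvec"])[0]
    d=np.c_[cv2.undistortPoints(np.array(uv,float).reshape(-1,1,2),c["K"],None).reshape(-1,2),np.ones(len(np.array(uv).reshape(-1,2)))]@Rm
    return -Rm.T@c["tvec"],d
def plane(n,uv,z):
    o,d=rays(n,uv); return o+d*((z-o[2])/d[:,2])[:,None]
def meet(rs):
    A=0;b=0
    for o,d in rs:
        d=d/np.linalg.norm(d);P=np.eye(3)-np.outer(d,d);A=A+P;b=b+P@o
    x=np.linalg.solve(A,b); return x
def tcrop(p): return (np.array(p,float)+.5)/4-.5+[185,100]
def scrop(p): return (np.array(p,float)+.5)/3.8-.5+[165,120]
def tilt(v): return np.degrees(np.arctan2(v[1],v[0]))
E
python3 - <<'E'
from h import *
np.set_printoptions(precision=1,suppress=True)
T=dict(large=[(301,48),(356,101),(303,158),(247,102)],small=[(88,301),(124,338),(83,371),(52,332)],driver=[(250,290),(360,233),(396,298),(285,360)],pulley=[(83,528)],pillow=[(495,458),(577,513),(558,546),(477,482)],block=[(490,269),(556,269),(556,335),(490,335)],ring=[(548,130)])
S=dict(large=[(485,303),(561,294),(580,352),(494,362)],small=[(427,102),(472,97),(478,130),(428,139)],driver=[(334,232),(411,240),(393,335),(315,322)],pulley=[(311,68)],block=[(234,366),(280,402),(239,432),(194,405)],ring=[(374,533)])
Z=dict(large=48,small=45,driver=28,pulley=28,pillow=9,block=34,ring=12)
for k in T:
    p=tcrop(T[k]); q=plane("top",p,Z[k]); s=""
    if k in S:
        o,d=rays("top",p.mean(0)); o2,d2=rays("scene",scrop(S[k]).mean(0)); s=meet([(o,d[0]),(o2,d2[0])])
        s=(s,plane("scene",scrop(S[k]),Z[k]).mean(0))
    print(k,q.mean(0),s,[ (round(float(np.linalg.norm(e)),1),round(tilt(e),1)) for e in np.roll(q,-1,0)-q] if len(q)>1 else "")
for nm,u,v in(("two",[[391,181],[393,244],[421,246],[418,181]],[[90,271],[144,312],[167,289],[112,253]]),("three",[[113,161],[105,267],[139,269],[146,163]],[[254,99],[330,138],[346,123],[272,87]])):
    q=plane("top",u,10); w=plane("scene",v,8); print(nm,q.mean(0),q[:,:2].tolist(),w.mean(0), [ (round(float(np.linalg.norm(e)),1),round(tilt(e),1)) for e in np.roll(q,-1,0)-q])
E
```

```text
large [681.5   2.8  48. ] (array([681.1,   2.7,  49.4]), array([680.4,   4. ,  48. ])) [(41.2, np.float64(-135.1)), (41.6, np.float64(136.9)), (42.6, np.float64(44.1)), (41.0, np.float64(-45.1))]
small [558. 118.  45.] (array([558.7, 118.4,  46.4]), array([558.7, 120.7,  45. ])) [(27.7, np.float64(-135.9)), (27.8, np.float64(128.5)), (26.7, np.float64(38.5)), (25.2, np.float64(-49.5))]
driver [579.9  -7.4  28. ] (array([580.8,  -6.6,  29.4]), array([580.7,  -4. ,  28. ])) [(67.1, np.float64(-63.0)), (40.3, np.float64(-151.8)), (68.6, np.float64(118.7)), (42.5, np.float64(26.2))]
pulley [455.7 122.3  28. ] (array([456.2, 122.5,  29.4]), array([455.8, 124.2,  28. ])) 
pillow [ 468.8 -117.3    9. ]  [(53.2, np.float64(-124.4)), (20.7, np.float64(149.0)), (55.6, np.float64(51.2)), (16.4, np.float64(-37.6))]
block [ 574.7 -114.4   34. ] (array([ 575.2, -114.4,   31.7]), array([ 576.6, -115.4,   34. ])) [(35.2, np.float64(-90.6)), (35.4, np.float64(178.8)), (35.1, np.float64(89.5)), (35.4, np.float64(-1.0))]
ring [ 672.1 -132.6   12. ] (array([ 672.3, -131.8,   14. ]), array([ 672.2, -130.1,   12. ])) 
two [ 493.  -310.7   10. ] [[562.4144137662562, -281.44231760405967], [426.20217836604326, -281.1047894847797], [421.69243145730707, -340.567841558333], [561.8862318635698, -339.6889757258117]] [ 491.4 -308.4    8. ] [(136.2, np.float64(179.9)), (59.6, np.float64(-94.3)), (140.2, np.float64(0.4)), (58.2, np.float64(89.5))]
three [493.5 302.4  10. ] [[612.9348614823135, 333.6738663368997], [378.89531820045295, 346.06240463280875], [374.39676228697647, 270.6998001936195], [607.6417779302817, 258.9975983736669]] [493.9 304.2   8. ] [(234.4, np.float64(177.0)), (75.5, np.float64(-93.4)), (233.5, np.float64(-2.9)), (74.9, np.float64(85.9))]
```

```bash
cat >>h.py <<'E'
import json,os
def plan(*tg):
    """targets: TCP x y z yaw (mm,deg); prints rounded rows relative to tracked commanded pose; last one becomes the new commanded pose"""
    c=json.load(open("cmd.json")) if os.path.exists("cmd.json") else [259.769,-512.958,239.601,26.86]
    s=monitor.read_state(); m=[*s["tool_pos"],s["orientation"][2]]
    print("cmd",np.round(c,1),"meas",np.round(m,1),"t",round(s["t"],2))
    a=np.radians(c[3]); X=np.array([np.cos(a),np.sin(a)]); Y=np.array([np.sin(a),-np.cos(a)])
    for t in tg:
        d=np.array(t[:2])-c[:2]; x,y,z=np.round([d@X/10,d@Y/10,(c[2]-t[2])/10],1); w=round((c[3]-t[3]+180)%360-180)
        print(f"{x} {y} {z} 0 0 {w}",f"  dist {np.linalg.norm([x,y,z])*10:.0f} mm {w} deg")
    p=np.array(c[:2])+10*(x*X+y*Y); json.dump([*p,c[2]-10*z,c[3]-w],open("cmd.json","w"))
def wrist(uv,s,z):
    """wrist pixels -> world points on plane z, for state s"""
    c=get_calibration("wrist"); K=c["K"]; M=c["tool_from_camera"]
    v=(np.array(uv,float).reshape(-1,2)-K[:2,2])/K[0,0]; th=np.linalg.norm(v,axis=1,keepdims=True)
    d=np.c_[v/np.maximum(th,1e-9)*np.sin(th),np.cos(th)]
    Q=R.from_euler("xyz",s["orientation"],degrees=True).as_matrix()
    o=s["tool_pos"]+Q@M[:3,3]; d=d@M[:3,:3].T@Q.T
    return o+d*((z-o[2])/d[:,2])[:,None]
def snap(name):
    s=monitor.read_state(); im=get_image("wrist")[:,:,::-1]
    cv2.imwrite(name+"_raw.png",im); np.save(name+"_s.npy",np.r_[s["tool_pos"],s["orientation"]])
    cv2.imwrite("pics/"+name+".png",cv2.resize(im,(800,600),interpolation=cv2.INTER_CUBIC))
def back(name,uv,z):
    a=np.load(name+"_s.npy"); return wrist((np.array(uv,float)+.5)/1.5625-.5,dict(tool_pos=a[:3],orientation=a[3:]),z)
E
python3 -c "
from h import *
plan((469,-117,150,53))"
```

```text
cmd [ 259.8 -513.   239.6   26.9] meas [ 259.6 -512.5  238.7   26.9] t 0.1
36.6 -25.9 9.0 0 0 -26   dist 457 mm -26 deg
```

drive_tool:
  plan: "36.6 -25.9 9 0 0 -26;36.6 -25.9 9 0 0 -26;36.6 -25.9 9 0 0 -26;36.6 -25.9 9 0 0 -26;36.6 -25.9 9 0 0 -26;36.6 -25.9 9 0 0 -26;36.6 -25.9 9 0 0 -26;36.6 -25.9 9 0 0 -26"
  hand: 0.6
  newtons: 20

```text
t: 1.1
tool_pos: [469.3, -113.1, 148.3]
orientation: [-179.9, -0.0, 53.1]
contact_force: [-0.5, -1.2, -0.2]
finger_gap: 54.7
grasp_force: 0.0
```

```bash
python3 -c "
from h import *
snap('w1');s=monitor.read_state();print(s['t'],s['tool_pos'],s['orientation'],s['qvel'])"
```

```text
1.15 [ 469.57525269 -112.51071549  148.12448648] [-1.79836845e+02 -5.69888803e-02  5.30764261e+01] [-4.07360394 -0.72869119 -0.1791242  -1.22794728  0.75894639 -4.17503736]
```

View pics/w1.png

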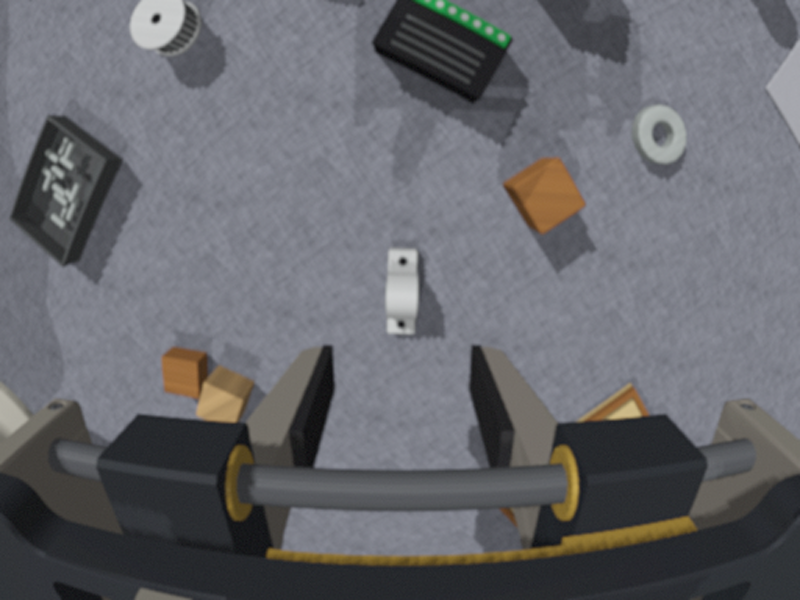

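The wrist view shows the pillow block upright on the image's centre column: foot corners (391,250), (417,250), (414,332), (388,332), housing at (403,290). The jaws are aligned with it.

```bash
python3 -c "
from h import *
q=back('w1',[(391,250),(417,250),(414,332),(388,332)],9);print(q.round(1),q.mean(0))
for e in(q[0]-q[3],q[1]-q[2]):print(np.linalg.norm(e),tilt(e))
# other parts: pulley top centre
print(back('w1',[(156,18)],28),back('w1',[(661,134)],12))
plan((469,-117,150,53),(469,-117,36,53))"
```

```text
[[ 479.2  -88.2    9. ]
 [ 492.1  -97.9    9. ]
 [ 458.2 -140.7    9. ]
 [ 444.6 -130.4    9. ]] [ 468.53031751 -114.30042161    9.        ]
54.58511958438158 50.691850785597914
54.55356457233866 51.584714200825466
[[455.88552451 125.4470507   28.        ]] [[ 671.5329833  -128.83514916   12.        ]]
cmd [ 469.3 -116.5  149.6   52.9] meas [ 469.6 -112.5  148.1   53.1] t 1.15
-0.1 0.0 -0.0 0 0 0   dist 1 mm 0 deg
-0.1 0.0 11.4 0 0 0   dist 114 mm 0 deg
```

```bash
python3 -c "
from h import *
json.dump([469.3,-116.5,149.6,52.86],open('cmd.json','w'))
plan((468.7,-114.8,90,51),(468.7,-114.8,36,51))"
```

```text
cmd [ 469.3 -116.5  149.6   52.9] meas [ 469.6 -112.5  148.1   53.1] t 1.15
0.1 -0.2 6.0 0 0 2   dist 60 mm 2 deg
0.1 -0.2 11.4 0 0 2   dist 114 mm 2 deg
```

drive_tool:
  plan: "0.1 -0.2 2 0 0 2;0.1 -0.2 6 0 0 2;0.1 -0.2 8.5 0 0 2;0.1 -0.2 10 0 0 2;0.1 -0.2 11 0 0 2;0.1 -0.2 11.4 0 0 2;0.1 -0.2 11.4 0 0 2;0.1 -0.2 11.4 0 0 2"

```text
t: 2.15
tool_pos: [468.8, -114.8, 36.3]
orientation: [179.9, -0.0, 50.9]
contact_force: [-0.5, -0.8, -0.7]
finger_gap: 55.3
grasp_force: 0.0
```

drive_tool:
  plan: "0 0 0 0 0 0;0 0 0 0 0 0;0 0 0 0 0 0;0 0 0 0 0 0;0 0 0 0 0 0;0 0 0 0 0 0"
  hand: 0
  newtons: 20

```text
t: 2.9
tool_pos: [468.3, -114.5, 35.6]
orientation: [-180.0, -0.0, 50.9]
contact_force: [-0.1, 0.1, -0.5]
finger_gap: 17.7
grasp_force: 20.0
```

```bash
python3 -c "
from h import *
plan((468.7,-114.8,100,51),(519.5,-308.5,110,0))
plan((519.5,-308.5,60,0),(519.5,-308.5,41,0))"
```

```text
cmd [ 468.3 -114.5   35.6   50.9] meas [ 468.3 -114.5   35.6   50.9] t 2.9
0.0 0.0 -6.4 0 0 0   dist 64 mm 0 deg
-11.8 16.2 -7.4 0 0 51   dist 214 mm 51 deg
cmd [ 5.195e+02 -3.083e+02  1.096e+02 -1.000e-01] meas [ 468.3 -114.5   35.6   50.9] t 2.9
0.0 0.0 5.0 0 0 0   dist 50 mm 0 deg
0.0 0.0 6.9 0 0 0   dist 69 mm 0 deg
```

drive_tool:
  plan: "0 0 -3 0 0 0;0 0 -7.4 0 0 0;-11.8 16.2 -7.4 0 0 51;-11.8 16.2 -7.4 0 0 51;-11.8 16.2 -7.4 0 0 51;-11.8 16.2 -7.4 0 0 51;-11.8 16.2 -7.4 0 0 51;-11.8 16.2 -7.4 0 0 51"

```text
t: 3.9
tool_pos: [519.2, -308.3, 109.1]
orientation: [-180.0, 0.0, -0.1]
contact_force: [-0.3, 0.1, -0.8]
finger_gap: 18.2
grasp_force: 20.0
```

drive_tool:
  plan: "0 0 0 0 0 0;0 0 0 0 0 0"

```text
t: 4.15
tool_pos: [519.4, -308.0, 109.6]
orientation: [-180.0, 0.0, -0.0]
contact_force: [0.0, -0.5, -0.5]
finger_gap: 17.9
grasp_force: 20.0
```

```bash
python3 -c "
from h import *
snap('w2')"
```

```text
(no output)
```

View pics/w2.png

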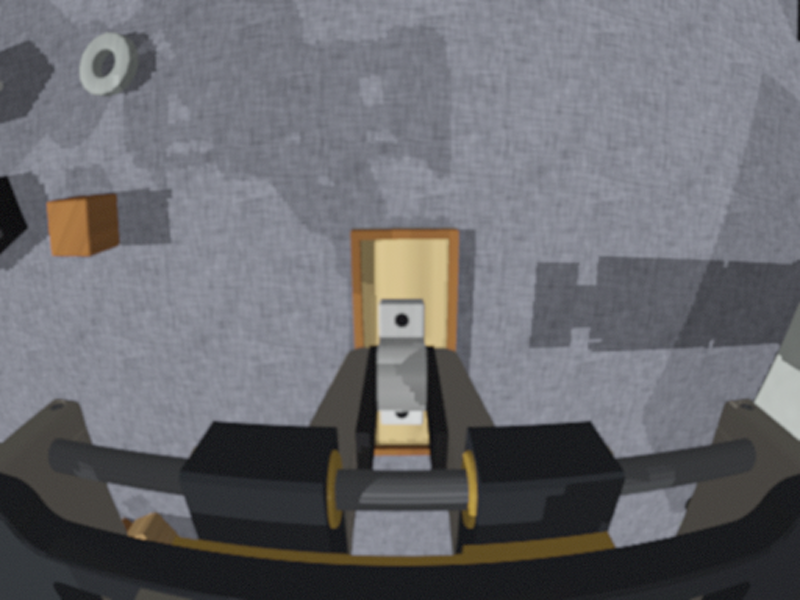

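The held pillow block is upright over the pocket at (402,360). The tray's far corners are at (351,230) and (459,229), and the dividing wall is at row ~450.

```bash
python3 -c "
from h import *
q=back('w2',[(351,230),(459,229),(402,447),(402,455),(355,345),(457,345)],10);print(q.round(1))"
```

```text
[[ 563.8 -281.2   10. ]
 [ 564.4 -338.8   10. ]
 [ 427.3 -308.4   10. ]
 [ 420.9 -308.4   10. ]
 [ 497.9 -281.5   10. ]
 [ 497.8 -339.9   10. ]]
```

drive_tool:
  plan: "0 0.2 3 0 0 0;0 0.2 5 0 0 0;0 0.2 6 0 0 0;0 0.2 6.5 0 0 0;0 0.2 6.9 0 0 0;0 0.2 6.9 0 0 0;0 0.2 6.9 0 0 0"

```text
t: 5.08
tool_pos: [519.8, -310.6, 41.2]
orientation: [180.0, -0.0, -0.1]
contact_force: [0.8, 0.2, -1.2]
finger_gap: 17.7
grasp_force: 20.0
```

drive_tool:
  plan: "0 0 0.1 0 0 0;0 0 0.1 0 0 0;0 0 0.1 0 0 0;0 0 0.1 0 0 0;0 0 -3 0 0 0;0 0 -8 0 0 0;0 0 -8 0 0 0"
  hand: 0.5

```text
t: 5.95
tool_pos: [522.0, -312.6, 125.7]
orientation: [179.6, -0.4, -0.1]
contact_force: [0.3, 0.1, 0.4]
finger_gap: 45.9
grasp_force: 0.0
```

```bash
python3 -c "
from h import *
json.dump([519.5,-310,120.6,0],open('cmd.json','w'))
plan((558.7,120.2,130,41))
plan((558.7,120.2,44,41))"
```

```text
cmd [ 519.5 -310.   120.6    0. ] meas [ 5.220e+02 -3.126e+02  1.257e+02 -1.000e-01] t 5.95
3.9 -43.0 -0.9 0 0 -41   dist 432 mm -41 deg
cmd [558.5 120.  129.6  41. ] meas [ 5.220e+02 -3.126e+02  1.257e+02 -1.000e-01] t 5.95
0.0 -0.0 8.6 0 0 0   dist 86 mm 0 deg
```

drive_tool:
  plan: "3.9 -43 -0.9 0 0 -41;3.9 -43 -0.9 0 0 -41;3.9 -43 -0.9 0 0 -41;3.9 -43 -0.9 0 0 -41;3.9 -43 -0.9 0 0 -41;3.9 -43 -0.9 0 0 -41;3.9 -43 -0.9 0 0 -41;3.9 -43 -0.9 0 0 -41"
  hand: 0.65

```text
t: 6.95
tool_pos: [558.5, 123.0, 128.5]
orientation: [-179.9, 0.0, 41.2]
contact_force: [-0.7, -0.8, 0.8]
finger_gap: 59.7
grasp_force: 0.0
```

drive_tool:
  plan: "0 0 0 0 0 0;0 0 0 0 0 0;0 0 0 0 0 0"

```text
t: 7.32
tool_pos: [559.5, 118.3, 129.5]
orientation: [-180.0, 0.0, 40.7]
contact_force: [0.7, -0.9, -0.0]
finger_gap: 59.8
grasp_force: 0.0
```

```bash
python3 -c "
from h import *
snap('w3')"
```

```text
(no output)
```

View pics/w3.png

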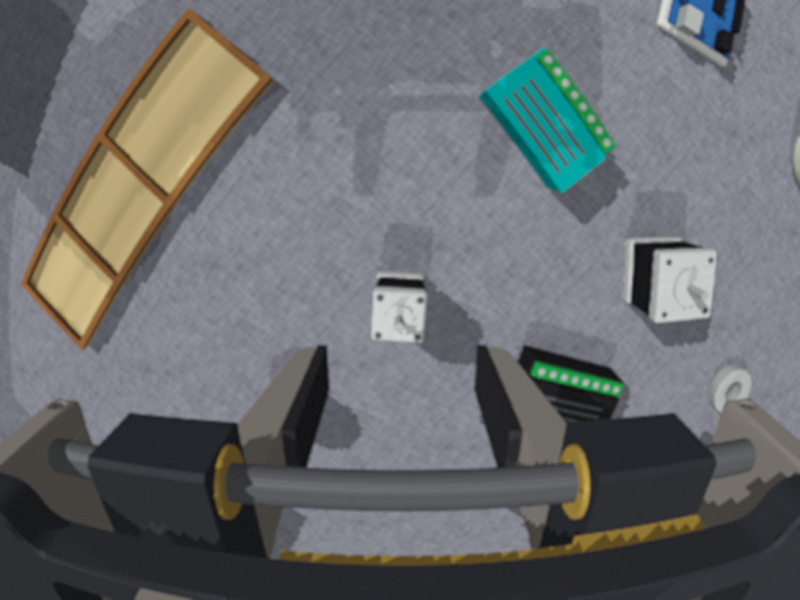

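The small motor stands squarely in front of the jaws, with top corners (375,288), (427,289), (424,342), (372,339). The three-pocket tray (corners (190,12), (270,78), (84,346), (24,281)) and the large motor's top (corners (658,252), (716,248), (711,319), (654,320)) are visible too.

```bash
python3 -c "
from h import *
def show(n,uv,z):
    q=back('w3',uv,z);print(n,q.mean(0).round(1),[(round(float(np.linalg.norm(e)),1),round(float(tilt(e)),1)) for e in np.roll(q,-1,0)-q])
show('small',[(375,288),(427,289),(424,342),(372,339)],45)
show('large',[(658,252),(716,248),(711,319),(654,320)],48)
show('three',[(190,12),(270,78),(84,346),(24,281)],10)
plan((558.7,120.2,42,41))"
```

```text
small [560.1 120.3  45. ] [(26.8, -50.4), (29.4, -141.4), (27.8, 127.2), (28.3, 36.5)]
large [682.3   5.8  48. ] [(42.7, -43.9), (44.4, -132.4), (43.9, 130.5), (40.0, 46.2)]
three [495.8 303.5  10. ] [(72.4, -92.2), (232.5, 177.4), (73.4, 87.2), (231.8, -2.8)]
cmd [558.5 120.   43.6  41. ] meas [559.6 118.5 129.5  40.8] t 7.38
0.0 -0.0 0.2 0 0 0   dist 2 mm 0 deg
```

drive_tool:
  plan: "0.1 0.1 2 0 0 1;0.1 0.1 6 0 0 1;0.1 0.1 7.8 0 0 1;0.1 0.1 8.7 0 0 1;0.1 0.1 8.9 0 0 1;0.1 0.1 8.9 0 0 1;0.1 0.1 8.9 0 0 1"

```text
t: 8.25
tool_pos: [561.8, 119.5, 41.7]
orientation: [179.9, -0.1, 39.9]
contact_force: [0.5, 0.7, 0.0]
finger_gap: 59.8
grasp_force: 0.0
```

drive_tool:
  plan: "0 0 0 0 0 0;0 0 0 0 0 0;0 0 0 0 0 0;0 0 0 0 0 0;0 0 0 0 0 0"
  hand: 0
  newtons: 25

```text
t: 8.88
tool_pos: [560.8, 119.6, 40.6]
orientation: [-180.0, 0.0, 39.9]
contact_force: [-0.2, 0.7, 1.2]
finger_gap: 27.6
grasp_force: 24.7
```

```bash
python3 -c "
from h import *
json.dump([559.7,119.8,40.6,40],open('cmd.json','w'))
plan((559.7,119.8,130,40),(451,-310,130,0))
plan((451,-310,80,0),(451,-310,45,0))"
```

```text
cmd [559.7 119.8  40.6  40. ] meas [560.8 119.6  40.6  39.9] t 8.88
0.0 0.0 -8.9 0 0 0   dist 89 mm 0 deg
-36.0 25.9 -8.9 0 0 40   dist 452 mm 40 deg
cmd [ 450.4 -310.   129.6    0. ] meas [560.8 119.6  40.6  39.9] t 8.88
0.1 -0.0 5.0 0 0 0   dist 50 mm 0 deg
0.1 -0.0 8.5 0 0 0   dist 85 mm 0 deg
```

drive_tool:
  plan: "0 0 -3 0 0 0;0 0 -8.9 0 0 0;-9 6.5 -8.9 0 0 10;-16 11.5 -8.9 0 0 20;-21 15 -8.9 0 0 25;-26 18.7 -8.9 0 0 30;-30 21.6 -8.9 0 0 35;-36 25.9 -8.9 0 0 40"

```text
t: 9.88
tool_pos: [466.6, -245.5, 129.4]
orientation: [-180.0, -0.0, -0.3]
contact_force: [1.3, 0.1, -1.1]
finger_gap: 27.8
grasp_force: 24.7
```

drive_tool:
  plan: "0 0 0 0 0 0;0 0 0 0 0 0;0.1 0 0 0 0 0;0.1 0 3 0 0 0;0.1 0 6 0 0 0;0.1 0 8 0 0 0;0.1 0 8.3 0 0 0;0.1 0 8.4 0 0 0"

```text
t: 10.88
tool_pos: [469.2, -243.3, 46.2]
orientation: [180.0, -0.0, -0.1]
contact_force: [-0.2, -0.4, -1.7]
finger_gap: 28.1
grasp_force: 24.7
```

drive_tool:
  plan: "0 0 0 0 0 0;0 0 0 0 0 0;0 0 0 0 0 0"

```text
t: 11.25
tool_pos: [468.8, -243.9, 46.0]
orientation: [180.0, -0.0, -0.1]
contact_force: [0.1, -0.1, -2.0]
finger_gap: 27.8
grasp_force: 24.7
```

drive_tool:
  plan: "0 0 -3 0 0 0;-1 3 -4 0 0 0;-1.8 6.6 -4 0 0 0;-1.8 6.6 -4 0 0 0;-1.8 6.6 -3 0 0 0;-1.8 6.6 -1.5 0 0 0;-1.8 6.6 -0.5 0 0 0;-1.8 6.6 -0.1 0 0 0"

```text
t: 12.25
tool_pos: [449.9, -308.6, 45.1]
orientation: [-179.9, 0.1, -0.1]
contact_force: [-0.1, -0.6, -1.4]
finger_gap: 27.8
grasp_force: 24.7
```

drive_tool:
  plan: "0 0 0 0 0 0;0 0 0 0 0 0;0 0 0 0 0 0"

```text
t: 12.62
tool_pos: [450.7, -310.0, 47.1]
orientation: [180.0, -0.0, -0.1]
contact_force: [-0.8, -0.3, -1.7]
finger_gap: 27.8
grasp_force: 24.7
```

drive_tool:
  plan: "0 0 0.1 0 0 0;0 0 0.2 0 0 0;0 0 0.2 0 0 0;0 0 0.2 0 0 0"

```text
t: 13.12
tool_pos: [450.4, -309.7, 44.6]
orientation: [180.0, -0.0, -0.1]
contact_force: [0.4, -0.4, 0.4]
finger_gap: 27.9
grasp_force: 24.7
```

drive_tool:
  plan: "0 0 0 0 0 0;0 0 0 0 0 0;0 0 0 0 0 0;0 0 0 0 0 0;0 0 -2 0 0 0;0 0 -8 0 0 0;0 0 -9 0 0 0;0 0 -9 0 0 0"
  hand: 0.5

```text
t: 14.12
tool_pos: [450.7, -309.9, 135.1]
orientation: [179.9, -0.1, -0.1]
contact_force: [-0.0, -0.3, 0.2]
finger_gap: 45.7
grasp_force: 0.0
```

```bash
python3 - <<'E'
from h import *
json.dump([450.7,-310,134.6,-0.1],open('cmd.json','w'))
cv2.imwrite("pics/t1.png",cv2.resize(get_image("top")[60:280,90:440,::-1],None,fx=2.2,fy=2.2,interpolation=cv2.INTER_CUBIC))
plan((456,124,130,0))
E
```

```text
cmd [ 4.507e+02 -3.100e+02  1.346e+02 -1.000e-01] meas [ 4.500e+02 -3.093e+02  1.337e+02 -1.000e-01] t 14.18
0.5 -43.4 0.5 0 0 0   dist 434 mm 0 deg
```

View pics/t1.png

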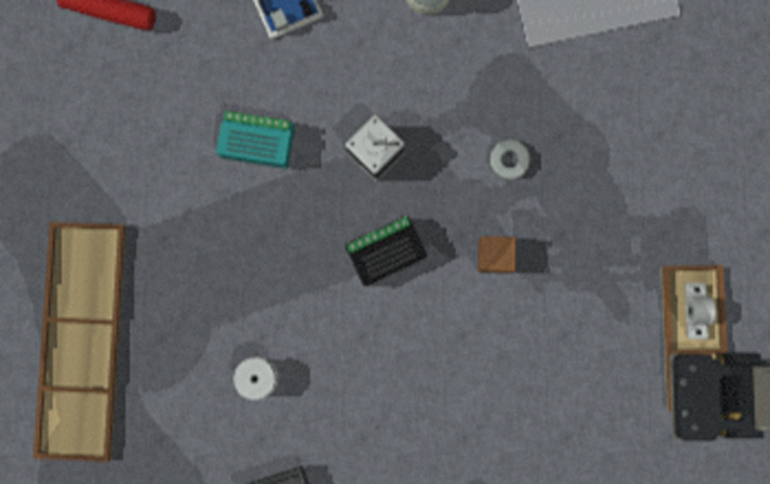

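The pillow block at (700,310) sits flat and lengthwise in its pocket, and nothing else has moved. The arm hides the small motor. The pulley is next, at (255,379) in this crop.

drive_tool:
  plan: "0.5 -43.4 0.5 0 0 0;0.5 -43.4 0.5 0 0 0;0.5 -43.4 0.5 0 0 0;0.5 -43.4 0.5 0 0 0;0.5 -43.4 0.5 0 0 0;0.5 -43.4 0.5 0 0 0;0.5 -43.4 0.5 0 0 0;0.5 -43.4 0.5 0 0 0"
  hand: 0.8

```text
t: 15.18
tool_pos: [454.3, 127.6, 127.4]
orientation: [-180.0, 0.2, 0.2]
contact_force: [0.7, -0.3, 0.7]
finger_gap: 73.7
grasp_force: 0.0
```

drive_tool:
  plan: "0 0 0 0 0 0;0 0 0 0 0 0;0 0 0 0 0 0"

```text
t: 15.55
tool_pos: [456.6, 123.1, 129.4]
orientation: [180.0, 0.0, -0.3]
contact_force: [-0.1, -0.6, 0.4]
finger_gap: 73.3
grasp_force: 0.0
```

drive_tool:
  plan: "0 -0.1 4 0 0 0;0 -0.1 7 0 0 0;0 -0.1 8.5 0 0 0;0 -0.1 9.2 0 0 0;0 -0.1 9.4 0 0 0;0 -0.1 9.4 0 0 0;0 -0.1 9.4 0 0 0"

```text
t: 16.42
tool_pos: [457.2, 125.4, 36.4]
orientation: [-180.0, -0.1, -0.1]
contact_force: [-0.0, 0.3, 0.0]
finger_gap: 73.7
grasp_force: 0.0
```

drive_tool:
  plan: "0 0 0 0 0 0;0 0 0 0 0 0;0 0 0 0 0 0;0 0 0 0 0 0;0 0 0 0 0 0"
  hand: 0
  newtons: 20

```text
t: 17.05
tool_pos: [456.5, 125.3, 35.6]
orientation: [-180.0, 0.0, -0.1]
contact_force: [0.2, 0.7, 0.0]
finger_gap: 38.1
grasp_force: 20.0
```

```bash
python3 -c "
from h import *
json.dump([456.3,124,36,-0.1],open('cmd.json','w'))
plan((456.3,124,90,0),(412.1,308,90,-3))
plan((412.1,308,41,-3))"
```

```text
cmd [ 4.563e+02  1.240e+02  3.600e+01 -1.000e-01] meas [ 4.565e+02  1.253e+02  3.560e+01 -1.000e-01] t 17.05
0.0 0.0 -5.4 0 0 0   dist 54 mm 0 deg
-4.5 -18.4 -5.4 0 0 3   dist 197 mm 3 deg
cmd [411.6 308.1  90.   -3.1] meas [ 4.565e+02  1.253e+02  3.560e+01 -1.000e-01] t 17.05
0.0 0.0 4.9 0 0 0   dist 49 mm 0 deg
```

drive_tool:
  plan: "0 0 -3 0 0 0;0 0 -5.4 0 0 0;-4.5 -18.4 -5.4 0 0 3;-4.5 -18.4 -5.4 0 0 3;-4.5 -18.4 -5.4 0 0 3;-4.5 -18.4 -5.4 0 0 3;-4.5 -18.4 -5.4 0 0 3;-4.5 -18.4 -5.4 0 0 3"

```text
t: 18.05
tool_pos: [412.3, 308.2, 89.4]
orientation: [180.0, 0.0, -3.2]
contact_force: [0.4, 0.6, -0.7]
finger_gap: 38.1
grasp_force: 20.0
```

```bash
python3 -c "
from h import *
snap('w4')"
```

```text
(no output)
```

View pics/w4.png

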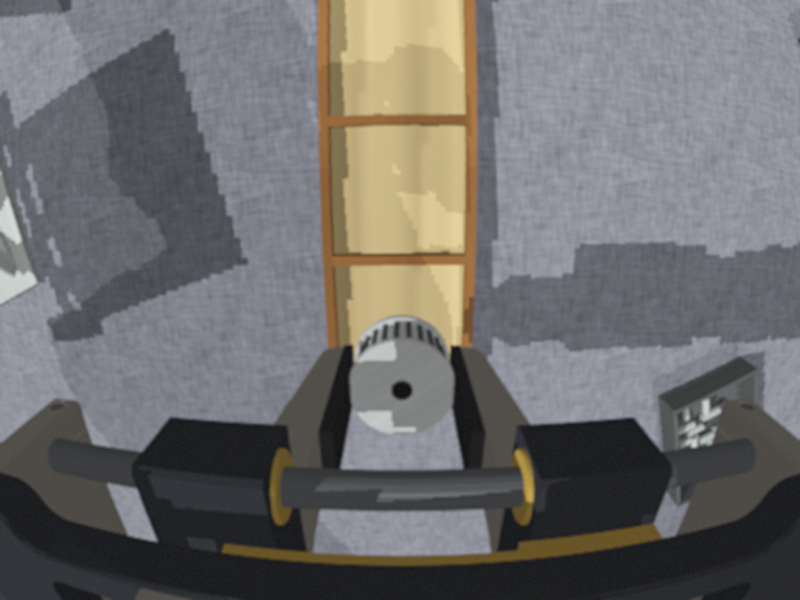

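The pulley is held upright, bore at (402,390). The tray's dividing walls are at rows 260 and 121; its outer edges are at (318,121) and (476,121), and (326,260) and (475,260).

```bash
python3 -c "
from h import *
q=back('w4',[(398,121),(400,260),(318,121),(476,121),(326,260),(475,260)],10);print(q.round(1)); print(back('w4',[(402,390)],82))
for a in(-2.9,):
  u=np.array([np.cos(np.radians(a)),np.sin(np.radians(a))]); print((q[2:4].mean(0)[:2]-19.5*u),(q[4:].mean(0)[:2]+49.5*u))"
```

```text
[[512.5 304.1  10. ]
 [444.5 307.   10. ]
 [515.5 342.3  10. ]
 [511.1 266.8  10. ]
 [446.7 343.8  10. ]
 [442.5 269.6  10. ]]
[[410.98908715 307.95662765  82.        ]]
[493.83140343 305.55453009] [494.06918399 304.21826592]
```

drive_tool:
  plan: "-0.1 -0.1 2 0 0 0;-0.1 -0.1 3.5 0 0 0;-0.1 -0.1 4.4 0 0 0;-0.1 -0.1 4.8 0 0 0;-0.1 -0.1 4.9 0 0 0;-0.1 -0.1 4.9 0 0 0;-0.1 -0.1 4.9 0 0 0"

```text
t: 18.98
tool_pos: [411.3, 310.7, 41.0]
orientation: [-180.0, -0.0, -3.1]
contact_force: [0.4, -0.2, -2.4]
finger_gap: 38.3
grasp_force: 20.0
```

drive_tool:
  plan: "0 0 0 0 0 0;0 0 0 0 0 0;0 0 0 0 0 0;0 0 0 0 0 0;0 0 -1 0 0 0;0 0 -5 0 0 0;0 0 -9 0 0 0;0 0 -9 0 0 0"
  hand: 0.65

```text
t: 19.98
tool_pos: [413.7, 311.7, 135.0]
orientation: [-179.8, -0.4, -3.1]
contact_force: [-0.6, -0.3, 0.8]
finger_gap: 59.6
grasp_force: 0.0
```

```bash
python3 -c "
from h import *
json.dump([411.1,308.6,131,-3.1],open('cmd.json','w'))
plan((682,4.2,135,45))"
```

```text
cmd [411.1 308.6 131.   -3.1] meas [413.7 311.7 135.   -3.1] t 19.98
28.7 28.9 -0.4 0 0 -48   dist 407 mm -48 deg
```

drive_tool:
  plan: "28.7 28.9 -0.4 0 0 -48;28.7 28.9 -0.4 0 0 -48;28.7 28.9 -0.4 0 0 -48;28.7 28.9 -0.4 0 0 -48;28.7 28.9 -0.4 0 0 -48;28.7 28.9 -0.4 0 0 -48;28.7 28.9 -0.4 0 0 -48;28.7 28.9 -0.4 0 0 -48"
  hand: 0.8

```text
t: 20.98
tool_pos: [682.5, 3.3, 133.1]
orientation: [-180.0, 0.1, 44.6]
contact_force: [-0.2, 0.9, -0.5]
finger_gap: 73.8
grasp_force: 0.0
```

drive_tool:
  plan: "0 0 0 0 0 0;0 0 0 0 0 0;0 0 0 0 0 0"

```text
t: 21.35
tool_pos: [681.2, 7.3, 134.7]
orientation: [-180.0, 0.0, 44.9]
contact_force: [0.3, -0.3, 0.2]
finger_gap: 73.7
grasp_force: 0.0
```

```bash
python3 -c "
from h import *
snap('w5')"
```

```text
(no output)
```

View pics/w5.png

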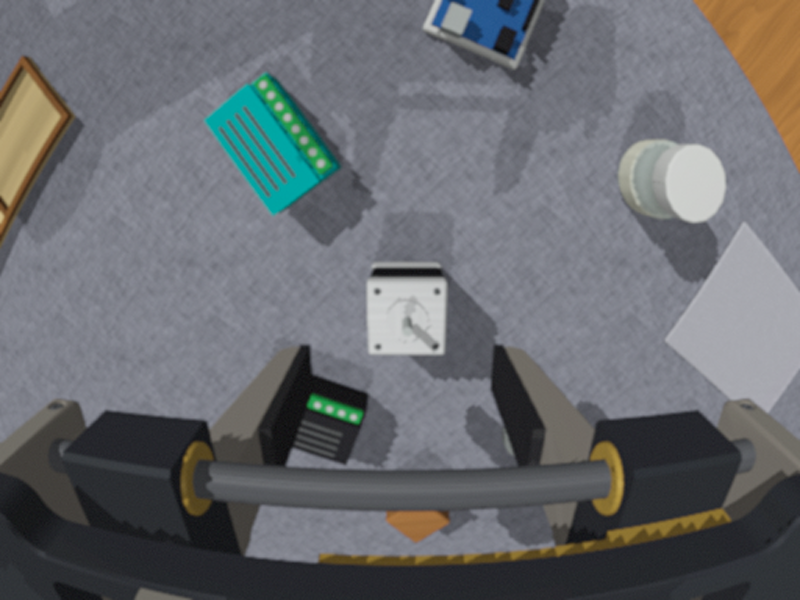

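The large motor's top face has corners (368,277), (446,276), (446,355), (368,355). It is square to the jaws, between them, and slightly right of centre.

```bash
python3 -c "
from h import *
q=back('w5',[(368,277),(446,276),(446,355),(368,355)],48);print(q.mean(0))
s=monitor.read_state();print(s['tool_pos'])
json.dump([681.5,6,134.8,44.9],open('cmd.json','w'))
plan((*q.mean(0)[:2],43,45))"
```

```text
[683.14722047   5.3303686   48.        ]
[681.30772131   7.13026626 134.74079949]
cmd [681.5   6.  134.8  44.9] meas [681.3   7.1 134.7  44.9] t 21.4
0.1 0.2 9.2 0 0 0   dist 92 mm 0 deg
```

drive_tool:
  plan: "0.1 0.2 3 0 0 0;0.1 0.2 6 0 0 0;0.1 0.2 8 0 0 0;0.1 0.2 9.2 0 0 0;0.1 0.2 9.5 0 0 0;0.1 0.2 9.5 0 0 0;0.1 0.2 9.5 0 0 0"

```text
t: 22.28
tool_pos: [684.7, 5.3, 40.8]
orientation: [179.9, -0.1, 44.9]
contact_force: [-0.2, -0.4, -1.0]
finger_gap: 73.3
grasp_force: 0.0
```

drive_tool:
  plan: "0 0 0 0 0 0;0 0 0 0 0 0;0 0 0 0 0 0;0 0 0 0 0 0;0 0 0 0 0 0"
  hand: 0
  newtons: 35

```text
t: 22.9
tool_pos: [683.8, 5.5, 39.7]
orientation: [180.0, -0.0, 44.9]
contact_force: [0.1, -0.0, -0.7]
finger_gap: 41.8
grasp_force: 35.0
```

```bash
python3 -c "
from h import *
s=monitor.read_state();json.dump([683,5.3,39.6,44.9],open('cmd.json','w'));
plan((683,5.3,130,45),(479,305.6,130,-3))"
```

```text
cmd [683.    5.3  39.6  44.9] meas [683.8   5.5  39.7  44.9] t 22.9
0.0 0.0 -9.0 0 0 0   dist 90 mm 0 deg
6.7 -35.7 -9.0 0 0 48   dist 374 mm 48 deg
```

drive_tool:
  plan: "0 0 -4 0 0 0;0 0 -9 0 0 0;1 -5.9 -9 0 0 8;2.1 -11.5 -9 0 0 16;3.2 -17.2 -9 0 0 24;4.3 -22.9 -9 0 0 32;5.4 -28.6 -9 0 0 40;6.2 -33 -9 0 0 45"

```text
t: 23.9
tool_pos: [492.9, 284.7, 129.0]
orientation: [180.0, 0.1, -0.3]
contact_force: [0.0, 0.8, -1.8]
finger_gap: 41.8
grasp_force: 35.0
```

drive_tool:
  plan: "0 0 0 0 0 0;0 0 0 0 0 0;0 0 0 0 0 0"

```text
t: 24.28
tool_pos: [495.7, 282.1, 129.5]
orientation: [180.0, -0.0, -0.2]
contact_force: [-0.1, -0.9, -2.2]
finger_gap: 41.5
grasp_force: 35.0
```

```bash
python3 -c "
from h import *
s=monitor.read_state();json.dump([*s['tool_pos'],s['orientation'][2]],open('cmd.json','w'));print(s['grasp_force'],s['finger_gap'])
plan((479,305.6,130,-3),(479,305.6,44.5,-3))"
```

```text
34.99917984008789 41.506420804778216
cmd [ 4.957e+02  2.821e+02  1.295e+02 -2.000e-01] meas [ 4.957e+02  2.821e+02  1.295e+02 -2.000e-01] t 24.27
-1.7 -2.3 -0.1 0 0 3   dist 29 mm 3 deg
-1.7 -2.3 8.5 0 0 3   dist 90 mm 3 deg
```

drive_tool:
  plan: "-1.7 -2.3 0 0 0 3;-1.7 -2.3 0 0 0 3;-1.7 -2.3 3 0 0 3;-1.7 -2.3 6 0 0 3;-1.7 -2.3 7.8 0 0 3;-1.7 -2.3 8.2 0 0 3;-1.7 -2.3 8.4 0 0 3;-1.7 -2.3 8.4 0 0 3"

```text
t: 25.28
tool_pos: [479.0, 306.4, 46.6]
orientation: [-180.0, -0.1, -3.1]
contact_force: [0.6, 1.0, -2.4]
finger_gap: 41.6
grasp_force: 35.0
```

drive_tool:
  plan: "0 0 0 0 0 0;0 0 0 0 0 0;0 0 0 0 0 0"

```text
t: 25.65
tool_pos: [478.2, 306.2, 45.8]
orientation: [-180.0, -0.0, -3.1]
contact_force: [0.2, -0.0, -2.0]
finger_gap: 41.6
grasp_force: 35.0
```

drive_tool:
  plan: "0 0 0.1 0 0 0;0 0 0.2 0 0 0;0 0 0.2 0 0 0;0 0 0.2 0 0 0"

```text
t: 26.15
tool_pos: [478.1, 306.2, 43.6]
orientation: [-180.0, -0.0, -3.1]
contact_force: [-1.0, 1.6, -1.4]
finger_gap: 41.1
grasp_force: 35.0
```

drive_tool:
  plan: "0 0 0 0 0 0;0 0 0 0 0 0;0 0 0 0 0 0;0 0 0 0 0 0;0 0 -2 0 0 0;0 0 -6 0 0 0;0 0 -9 0 0 0;0 0 -9 0 0 0"
  hand: 0.65

```text
t: 27.15
tool_pos: [480.5, 307.2, 137.9]
orientation: [-179.8, -0.4, -3.1]
contact_force: [-0.0, -0.6, 0.5]
finger_gap: 60.0
grasp_force: 0.0
```

drive_tool:
  plan: "0 0 0 0 0 0;0 0 0 0 0 0"

```text
t: 27.4
tool_pos: [477.1, 305.8, 132.2]
orientation: [179.9, 0.1, -3.1]
contact_force: [0.5, -0.3, 0.2]
finger_gap: 59.8
grasp_force: 0.0
```

```bash
python3 -c "
from h import *
s=monitor.read_state();json.dump([478.5,306,134,-3.1],open('cmd.json','w'))
plan((580.5,-5,130,-62))"
```

```text
cmd [478.5 306.  134.   -3.1] meas [477.1 305.8 132.2  -3.1] t 27.4
11.9 30.5 0.4 0 0 59   dist 327 mm 59 deg
```

drive_tool:
  plan: "11.9 30.5 0.4 0 0 59;11.9 30.5 0.4 0 0 59;11.9 30.5 0.4 0 0 59;11.9 30.5 0.4 0 0 59;11.9 30.5 0.4 0 0 59;11.9 30.5 0.4 0 0 59;11.9 30.5 0.4 0 0 59;11.9 30.5 0.4 0 0 59"
  hand: 0.85

```text
t: 28.4
tool_pos: [579.5, -3.9, 128.8]
orientation: [179.9, 0.1, -62.0]
contact_force: [0.1, 0.6, 0.7]
finger_gap: 78.3
grasp_force: 0.0
```

drive_tool:
  plan: "0 0 0 0 0 0;0 0 0 0 0 0;0 0 0 0 0 0"

```text
t: 28.78
tool_pos: [580.1, -4.4, 129.7]
orientation: [-180.0, -0.0, -62.1]
contact_force: [-0.0, 0.1, 0.1]
finger_gap: 78.4
grasp_force: 0.0
```

```bash
python3 -c "
from h import *
snap('w6')"
```

```text
(no output)
```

View pics/w6.png

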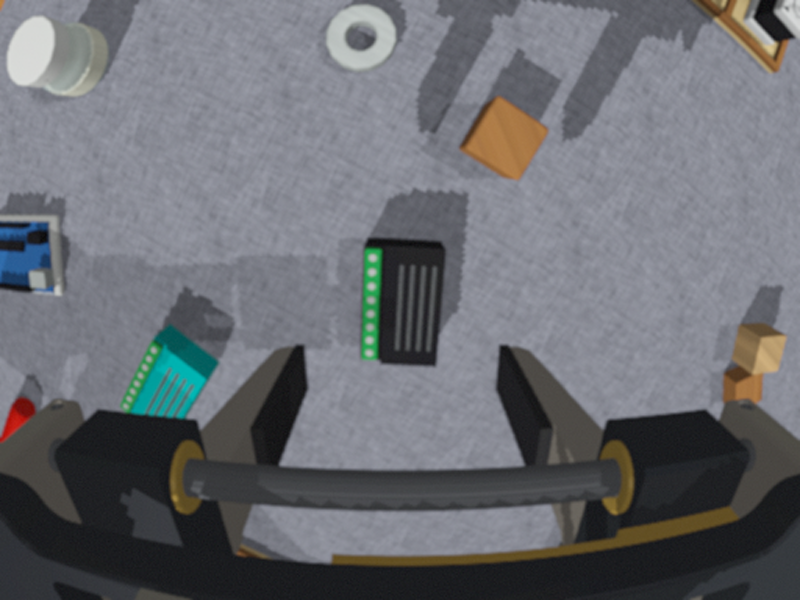

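The black driver's top face has corners (364,247), (443,248), (436,364), (361,360). It lies between the jaws and nearly square to them; the turquoise look-alike, at (170,375), is clear of them.

```bash
python3 -c "
from h import *
q=back('w6',[(364,247),(443,248),(436,364),(361,360)],28);print(q.mean(0),[(round(float(np.linalg.norm(e)),1),round(float(tilt(e)),1)) for e in np.roll(q,-1,0)-q])
json.dump([580.2,-4.5,129.7,-62.1],open('cmd.json','w'))
plan((*q.mean(0)[:2],36,-63))"
```

```text
[580.46905406  -5.17885021  28.        ] [(42.8, -152.8), (68.7, 116.1), (43.9, 24.6), (66.7, -64.9)]
cmd [580.2  -4.5 129.7 -62.1] meas [580.2  -4.6 129.7 -62.1] t 28.82
0.1 0.0 9.4 0 0 1   dist 94 mm 1 deg
```

drive_tool:
  plan: "0.1 0 3 0 0 2;0.1 0 6 0 0 2;0.1 0 8 0 0 2;0.1 0 9.1 0 0 2;0.1 0 9.4 0 0 2;0.1 0 9.4 0 0 2;0.1 0 9.4 0 0 2"

```text
t: 29.7
tool_pos: [581.4, -5.9, 36.6]
orientation: [-179.9, -0.1, -64.1]
contact_force: [-0.4, -0.4, -0.6]
finger_gap: 78.0
grasp_force: 0.0
```

drive_tool:
  plan: "0 0 0 0 0 0;0 0 0 0 0 0;0 0 0 0 0 0;0 0 0 0 0 0;0 0 0 0 0 0"
  hand: 0
  newtons: 30

```text
t: 30.32
tool_pos: [580.7, -5.8, 35.7]
orientation: [-180.0, -0.0, -64.1]
contact_force: [0.6, 0.0, -0.2]
finger_gap: 44.9
grasp_force: 29.9
```

```bash
python3 -c "
from h import *
s=monitor.read_state();json.dump([580.7,-5,35.7,-64.1],open('cmd.json','w'))
plan((580.5,-5,125,-64),(562,301.3,125,-3))"
```

```text
cmd [580.7  -5.   35.7 -64.1] meas [580.7  -5.8  35.7 -64.1] t 30.32
-0.0 0.0 -8.9 0 0 0   dist 89 mm 0 deg
-28.4 -11.7 -8.9 0 0 -61   dist 320 mm -61 deg
```

drive_tool:
  plan: "0 0 -4 0 0 0;0 0 -8.9 0 0 0;-5 -2 -8.9 0 0 -10;-10 -4.1 -8.9 0 0 -20;-15 -6.2 -8.9 0 0 -30;-20 -8.2 -8.9 0 0 -40;-24 -10 -8.9 0 0 -50;-28 -11.6 -8.9 0 0 -60"

```text
t: 31.32
tool_pos: [562.4, 298.3, 124.1]
orientation: [180.0, 0.0, -3.8]
contact_force: [0.6, -0.0, -0.8]
finger_gap: 45.0
grasp_force: 29.9
```

drive_tool:
  plan: "0 0 0 0 0 0;0 0 0 0 0 0;0 0 0 0 0 0"

```text
t: 31.7
tool_pos: [563.1, 295.5, 124.4]
orientation: [180.0, 0.0, -4.3]
contact_force: [0.3, 1.0, -1.9]
finger_gap: 44.9
grasp_force: 29.9
```

```bash
python3 -c "
from h import *
s=monitor.read_state();json.dump([*s['tool_pos'],s['orientation'][2]],open('cmd.json','w'));print(s['grasp_force'],s['finger_gap'])
plan((562,301.3,125,-3),(562,301.3,40.5,-3))"
```

```text
29.935449734330177 44.87728886574942
cmd [563.1 295.5 124.4  -4.3] meas [563.1 295.5 124.4  -4.3] t 31.7
-0.1 -0.6 -0.1 0 0 -1   dist 6 mm -1 deg
-0.1 -0.6 8.4 0 0 -1   dist 84 mm -1 deg
```

drive_tool:
  plan: "-0.1 -0.6 0 0 0 -1;-0.1 -0.6 3 0 0 -1;-0.1 -0.6 6 0 0 -1;-0.1 -0.6 7.6 0 0 -1;-0.1 -0.6 8.1 0 0 -1;-0.1 -0.6 8.3 0 0 -1;-0.1 -0.6 8.3 0 0 -1;-0.1 -0.6 8.3 0 0 -1"

```text
t: 32.7
tool_pos: [563.0, 303.1, 42.6]
orientation: [-180.0, -0.1, -3.1]
contact_force: [0.1, -0.7, -1.9]
finger_gap: 44.8
grasp_force: 29.9
```

drive_tool:
  plan: "0 0 0 0 0 0;0 0 0 0 0 0;0 0 0 0 0 0"

```text
t: 33.08
tool_pos: [562.3, 302.9, 41.6]
orientation: [-180.0, 0.0, -3.1]
contact_force: [-0.5, -0.5, -1.1]
finger_gap: 44.8
grasp_force: 29.9
```

Needs 39.7: down 2 mm, release, retreat up and back.

drive_tool:
  plan: "0 0.1 0.1 0 0 0;0 0.1 0.2 0 0 0;0 0.1 0.2 0 0 0;0 0.1 0.2 0 0 0"

```text
t: 33.58
tool_pos: [562.3, 301.8, 39.7]
orientation: [180.0, 0.0, -3.1]
contact_force: [-0.5, -0.9, 0.6]
finger_gap: 45.0
grasp_force: 29.9
```

drive_tool:
  plan: "0 0 0 0 0 0;0 0 0 0 0 0;0 0 0 0 0 0;0 0 0 0 0 0;0 0 -2 0 0 0;0 0 -6 0 0 0;0 0 -12 0 0 0;0 0 -15 0 0 0"
  hand: 0.7

```text
t: 34.58
tool_pos: [564.1, 302.5, 195.7]
orientation: [-179.8, -0.4, -3.1]
contact_force: [0.4, -0.3, -0.4]
finger_gap: 64.1
grasp_force: 0.0
```

drive_tool:
  plan: "-5 30 -3 0 0 0;-5 30 -3 0 0 0;-5 30 -3 0 0 0;-5 30 -3 0 0 0;-5 30 -3 0 0 0;-5 30 -3 0 0 0;-5 30 -3 0 0 0;-5 30 -3 0 0 0"

```text
t: 35.58
tool_pos: [496.1, 6.3, 219.8]
orientation: [-180.0, -0.0, -3.0]
contact_force: [0.4, -0.3, 0.8]
finger_gap: 64.3
grasp_force: 0.0
```

```bash
python3 - <<'E'
from h import *
im=get_image("top");sc=get_image("scene")
a=cv2.resize(im[150:280,95:165,::-1],None,fx=4,fy=4,interpolation=cv2.INTER_CUBIC)
b=cv2.resize(im[150:280,370:440,::-1],None,fx=4,fy=4,interpolation=cv2.INTER_CUBIC)
cv2.imwrite("pics/fin.png",np.hstack([a,b]))
c=cv2.resize(sc[75:150,245:360,::-1],None,fx=4,fy=4,interpolation=cv2.INTER_CUBIC); d=cv2.resize(sc[240:325,80:180,::-1],None,fx=3,fy=3,interpolation=cv2.INTER_CUBIC)
d=cv2.copyMakeBorder(d,0,300-d.shape[0],0,0,cv2.BORDER_CONSTANT)if d.shape[0]<300 else d[:300]
cv2.imwrite("pics/fin2.png",np.hstack([c,d]))
E
```

```text
(no output)
```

View pics/fin.png

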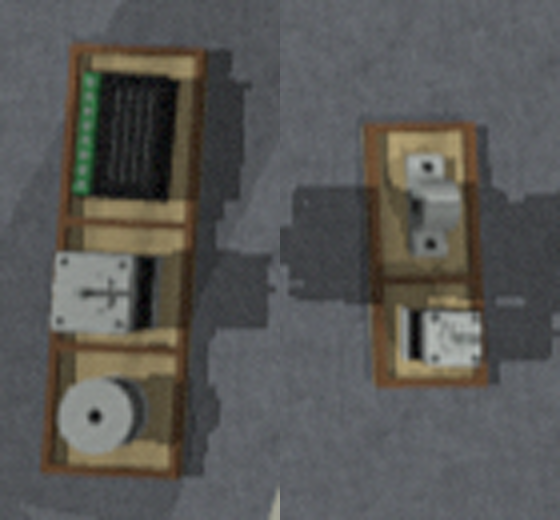

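View pics/fin2.png

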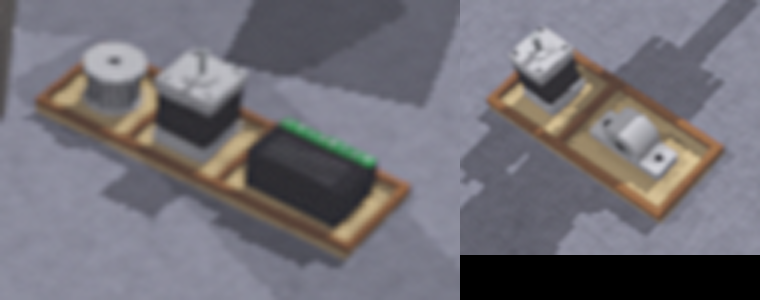

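Both views show all five parts upright in their own pockets: driver (127,135), large motor (95,292), pulley (95,415), pillow block (430,205), small motor (450,337). The sideways offsets of the tall parts are camera parallax. The hand is clear, so I'm handing in.

```bash
python3 -c "
from h import *
print(r.finish_job())"
```

```text
the job is handed in; nothing more can be done
None
```

Both drive kits are made up and handed in: the final pictures show all five parts upright in their own pockets and the wooden block and bearing ring were left untouched. The arm took about 36 s of the 122 s allowed; the hand-in gave no verdict.

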